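# Switch off and hasp the milling machine's isolator

### The job

Make the little milling machine safe for a tool change: turn the red isolator handle all the way from on to off first, and only then swing the open brass hasp beside it over onto its staple until it lies fully closed. Leave the blue isolator switched on, and do not disturb the can, the mug or the screwdriver.

Things in the scene. Friction and masses are not known exactly. Their poses are not given: they have to be found in the camera images.
- red_unit: fixed grey switch box with the red handle (yellow square), on a dark base plate 180 x 130 mm, hasp on its left. Origin: on the bench below the centre of its sloping face; x horizontal, away from the side that the face looks to; y left seen from that side; z up. Face: 180 mm up the slope, 130 mm wide, sloping at 25 deg (0.44 rad), looking to -x and up
- red_face (a point): centre of the red unit's face, 96 mm above its origin, axes as the unit's. Directions used below: s up the slope = (0.905, 0, 0.426), t = y, n out of the face = (-0.426, 0, 0.905) in the unit's axes, all from this point. The handle turns about n at s=15, t=0 mm
- red_visor (a point): middle of the outer edge of the grey visor, a 4 mm plate standing 78 mm out of the face, over its full 130 mm width, at s=69 to 73 mm
- staple (a point): top of the staple, a wire loop standing 35 mm out of the face at s=-24, t=-13 to -22 mm; the closed hasp's slot drops over it
- blue_unit: bystander: the same switch box with a blue handle on a white square and no hasp or staple; same frame and sizes
- red_switch (a joint): angle of the red handle about n: 1.22 = on (its bar points straight up the slope), 0 = off (its bar is turned 1.22 rad anticlockwise, seen facing the panel); an over-centre mechanism drops it to the nearer end; about 0.08 N m holds it there
- blue_switch (a joint): the same for the blue handle: 1.22 = on, 0 = off
- red_grip (a point): point on the red handle's axis, 34 mm out of the face. The handle is a bar 70 mm long, 16 mm wide, spanning 14 to 40 mm out of the face, over a black disc 56 mm across and 10 mm high
- hasp (a joint): angle of the brass hasp: 0 = closed, lying along the face towards -t over the staple, 16 mm out; 1.57 = sticking straight out of the face; 2.2 = fully open, leaning outwards to +t. Stiff hinge: it stays where it is left (about 0.05 N m)
- hasp_end (a point): middle of the hasp's free end. The hasp is a flat strip 24 mm wide, 3 mm thick, 85 mm long from the hinge, with a slot near its end for the staple
- hasp_hinge (a point): middle of the hasp's hinge pin, along s, at s=-24, t=55, n=16 mm, between two lugs 20 mm high at s=-42 and -10
- can: bystander: black and blue spray can, 50 mm diameter, 150 mm tall, upright, origin under its centre
- mug: bystander: blue mug, 72 mm diameter, 85 mm tall, handle at its +y, origin under its centre
- screwdriver: bystander: orange screwdriver, 150 mm long, lying on the bench along its x, handle to -x, origin under its middle
Not all that is in view belongs to the job. What is shaped like the red_unit but purple is not meant.

How it is judged:
By the outcome, as a careful person would: the job done as asked, in the order asked, and still so for the second after the job is handed in, with the robot touching nothing.
It also fails if it takes over 46 s, if anything falls off the work surface, if the arm or the gripper's body presses on something with over 40 N, if the wrist force passes 120 N, or if a joint passes its speed limit or range.

### The arm

A 6-joint arm with a two-finger parallel gripper is mounted at the origin on the work surface. World frame = base frame: x ahead of the robot, y to its left, z up, the work surface at z = 0. Lengths are in m, angles in rad, forces in N, time in s.
With the tool pointing down it reaches from about 0.375 to 0.9 m from the base axis. Payload 3.1 kg.
Tool frame: the origin (TCP) lies between the finger pads; the fingertips stand 19 mm ahead of it and the grasp point (between the pads) is the TCP; z points along the fingers, y is the direction in which the jaws open and shut (so a half turn about z gives the same grasp; the last joint's range is limited). The gripper opens to 87 mm and grips with 3 to 60 N. Pads are 19 mm wide; open, the fingers measure 117 mm over their backs; the gripper's body (75 mm by 190 mm) begins 51 mm behind the grasp point.
Start: joints at [1.145, 0.527, 1.433, -0, 1.181, -0.178], TCP at [0.153, 0.606, 0.242] pointing down, gripper open.
Joint ranges: [-3.08, 3.08], [-0.75, 2.2], [0.22, 2.44], [-1.43, 4.57], [0, 2.65], [-2.85, 2.85]. Speed limits (rad/s): [2.79, 2.79, 3.14, 3.14, 3.14, 3.14].

### API

Orientations are given as a unit quaternion [x, y, z, w].
In Python, from rig import robot gives the robot as it stands.
- The arm moves only by the tool apply_moves, never from a script. Its argument "series" is a list of rows, each a list of 7 numbers: the shift along the tool's x, y, z in cm, then the turn, a rotation vector about the tool's x, y, z in degrees, then the opening, from 0 (shut) to 1 (fully open). In form: [[dx, dy, dz, rx, ry, rz, grip], ...]. A call has 1 to 5 rows; each row is the pose to reach, as a shift and turn from the pose commanded when the call began, along the tool's axes at that moment; what a row does not reach only later rows make up. A row lasts 1/12 s, in which the tool goes at most 41.7 mm and 7.16 degrees, less where a joint would pass 70% of its speed; a pose out of reach is approached as far as the arm can. A call with a gripper value outside its range is refused whole. The fingers move at their own pace and stop on an object; "newtons" is the grip in N (left out, the last holds). Time passes only in rows, so rows that repeat a pose let the fingers close. It gives the time, the measured TCP pose, the force and the opening at its end, in the units of the state.
- robot.get_obs(): the state, without advancing time (a new reading comes with each control period).
- robot.camera(name): name is "scene" or "top" or "wrist"; returns the picture (480x640x3 uint8, red, green, blue); there is no depth.
- robot.camera_params(name): a dict with "mtx" (3x3 intrinsics, pixels), "origin" and "rotation" of the camera in the world. Camera axes: x right, y down, z forward; pixel columns grow to the right and rows downward; lengths in m; the calibration is good to about 2 mm. A picture is of the moment at which its call begins: read the wrist's pose just before it. camera_params takes no time and is no camera call; for the wrist camera it gives the pose at the moment of the call.
- robot.hand_in(): hands the job in, once; it reports no verdict.
The state is a dict: "time": time; "q": joint angles; "joint_velocities": joint speeds; "joint_torque": joint torques, N m; "position": TCP position; "tool_rot": TCP orientation; "ft_force": force on the tool from outside, world axes, zero at the start; "moment": the same for the moment, N m; "grip_width": finger opening in m.
Only numpy, scipy, OpenCV 4.12 (cv2) and the standard library are available. Lean on these libraries where they do the work, as an engineer would, in place of code of your own. Each camera call takes 0.05 s, during which the arm holds its last target. There are 200 camera calls.

## Working session

There is one attempt and no reset: what is moved stays moved. The work goes in short steps, Python scripts to look and compute and a tool call to move; the robot and the scene stay as the last step left them, time stands still between calls to the robot, and variables do not carry over. Pictures are saved under pics/ and viewed, about 8 in all and at most 12, crops included, and the job is handed in when it is done.

Besides the shell and the picture viewer there is one more tool, called after "Request:" as name(argument=value, ...), one argument or row to a line, values as JSON. apply_moves: Moves the arm, as the interface text tells. Its arguments: {"type":"object","properties":{"series":{"type":"array"},"newtons":{"type":"number"}},"required":["series"]}

```bash
mkdir -p pics; ls; python3 - <<'E'
from rig import robot
import cv2
o=robot.get_obs();print(o)
for n in("scene","top"):
    cv2.imwrite(f"pics/{n}0.png",robot.camera(n)[:,:,::-1])
for n in("scene","top","wrist"): print(n,robot.camera_params(n))
E
```

```text
pics
{'time': 0.0, 'q': array([ 1.14548365e+00,  5.28442974e-01,  1.43386597e+00, -2.80759062e-06,
        1.18141694e+00, -1.78492206e-01]), 'joint_velocities': array([ 0.00137099, -0.00050165,  0.00196478,  0.00187923, -0.00080015,
       -0.00160409]), 'joint_torque': array([ 1.44884612e-03, -4.40042710e+01, -1.76595515e+01,  6.35367818e-02,
        5.80114522e-02, -1.48620379e-04]), 'position': array([0.152384  , 0.60543852, 0.2405974 ]), 'tool_rot': array([ 1.23096613e-01,  9.92394118e-01, -1.01876484e-03, -3.15906106e-04]), 'ft_force': array([0.36078197, 0.62358771, 0.24073341]), 'moment': array([ 0.02610575, -0.03901292,  0.01390124]), 'grip_width': 0.08664379548311836}
scene {'mtx': array([[504.37363966,   0.        , 326.99517054],
       [  0.        , 504.37363966, 244.56276594],
       [  0.        ,   0.        ,   1.        ]]), 'origin': array([0.56039268, 0.65130862, 1.21967239]), 'rotation': array([ 0.08747281,  0.96553863, -0.2446195 , -0.01565145])}
top {'mtx': array([[477.99423342,   0.        , 321.44261677],
       [  0.        , 477.99423342, 239.01842356],
       [  0.        ,   0.        ,   1.        ]]), 'origin': array([0.36503766, 0.0621349 , 1.36580897]), 'rotation': array([ 0.71246991, -0.70024316,  0.01995226, -0.04059618])}
wrist {'mtx': array([[331.08078165,   0.        , 322.06454254],
       [  0.        , 331.08078165, 230.83932002],
       [  0.        ,   0.        ,   1.        ]]), 'origin': array([0.07547836, 0.62503586, 0.38331192]), 'rotation': array([0.78017169, 0.60821754, 0.08933834, 0.11585425])}
```

View pics/scene0.png

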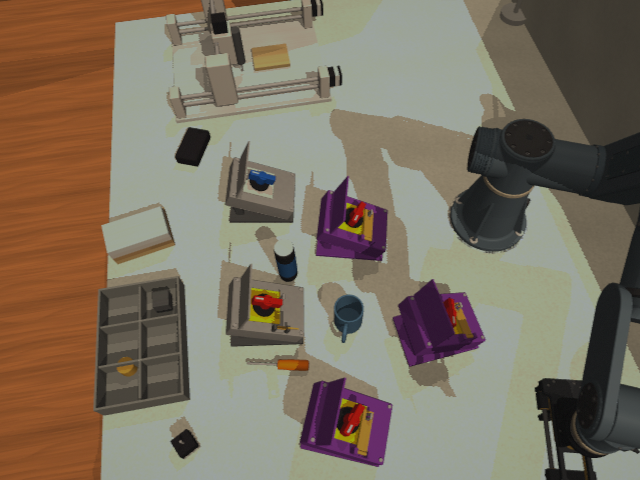

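View pics/top0.png

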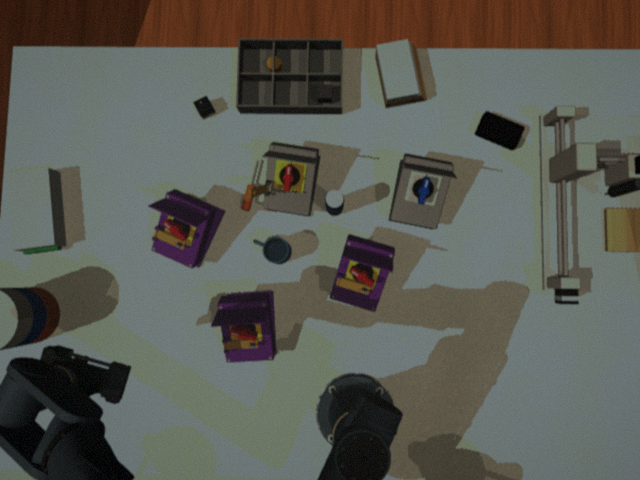

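The candidates are the five boxes with red or blue handles. The purple ones are excluded: scene (352,220), (440,320), (348,425). The grey box with the blue handle on a white square at scene (262,182) / top (423,190) is the bystander. The grey box with the red handle on yellow and the brass hasp, at scene (266,303) / top (291,178), is the one meant. I'll confirm it in an enlarged crop.

```bash
python3 - <<'E'
import cv2,numpy as np
s=cv2.imread("pics/scene0.png")[250:360,215:315];t=cv2.imread("pics/top0.png")[135:225,245:335]
a=cv2.resize(s,(400,440),interpolation=cv2.INTER_CUBIC);b=cv2.resize(t,(396,396),interpolation=cv2.INTER_CUBIC)
b=cv2.copyMakeBorder(b,0,44,4,0,cv2.BORDER_CONSTANT)
c=np.hstack([a,b]);c=np.clip(c*1.3,0,255).astype(np.uint8);cv2.imwrite("pics/crop1.png",c)
E
```

```text
(no output)
```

View pics/crop1.png

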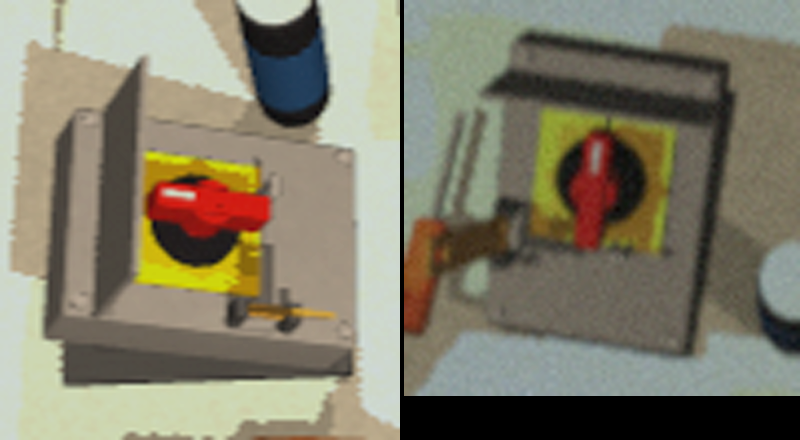

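The crop confirms it: grey box, yellow square, red bar pointing up the slope, and the brass hasp standing open on the +t side. Next I triangulate the face corners.

```bash
cat > h.py <<'E'
import numpy as np
from scipy.spatial.transform import Rotation as R
from rig import robot
def ray(c,uv):
    p=robot.camera_params(c); d=np.linalg.inv(p["mtx"])@[uv[0],uv[1],1]
    return np.array(p["origin"]),R.from_quat(p["rotation"]).apply(d/np.linalg.norm(d))
def tri(rs):
    A=sum(np.eye(3)-np.outer(d,d) for o,d in rs);b=sum((np.eye(3)-np.outer(d,d))@o for o,d in rs)
    return np.linalg.solve(A,b)
def proj(c,X):
    p=robot.camera_params(c);x=p["mtx"]@R.from_quat(p["rotation"]).inv().apply(np.array(X)-p["origin"]);return x[:2]/x[2]
S=np.array([.9063,0,.4226]);T=np.array([0,1,0]);N=np.array([-.4226,0,.9063])
def unit(s,t,n): return np.array([0,0,.096])+(s*S+t*T+n*N)/1000
E
cat > m.py <<'E'
from h import *
sc=lambda u,v:(215+(u+.5)/4-.5,250+(v+.5)/4-.5); tp=lambda u,v:(245+(u-403.5)/4.4-.5,135+(v+.5)/4.4-.5)
P=[((-90,-65,0),sc(355,150),tp(692,353)),((-90,65,0),sc(352,347),tp(487,322)),((90,65,0),sc(47,335),tp(517,33)),((90,-65,0),sc(78,108),tp(727,62))]
W=[];U=[]
for k,a,b in P:
    X=tri([ray("scene",a),ray("top",b)]);W.append(X);U.append(unit(*k));print(k,X.round(4))
W=np.array(W);U=np.array(U)
print("lens",[np.linalg.norm(W[i]-W[(i+1)%4]).round(4) for i in range(4)])
u=U-U.mean(0);w=W-W.mean(0)
yaw=np.arctan2((u[:,0]*w[:,1]-u[:,1]*w[:,0]).sum(),(u[:,:2]*w[:,:2]).sum())
Rz=R.from_euler('z',yaw);o=(W-Rz.apply(U)).mean(0);print("yaw",yaw,"origin",o)
for nm,k in dict(grip=(15,0,40),hasp=(-24,105,85),vis1=(71,65,78),vis2=(71,-65,78)).items():
    X=Rz.apply(unit(*k))+o;print(nm,X.round(4),proj("scene",X).round(1),proj("top",X).round(1))
print("can",tri([ray("scene",(284,243)),ray("top",(335,194))]))
E
python3 m.py
```

```text
(-90, -65, 0) [0.5442 0.1349 0.0477]
(-90, 65, 0) [0.5636 0.2642 0.0525]
(90, 65, 0) [0.735  0.2429 0.1052]
(90, -65, 0) [0.706  0.1136 0.131 ]
lens [np.float64(0.1309), np.float64(0.1806), np.float64(0.135), np.float64(0.1832)]
yaw -0.14945459658158103 origin [ 0.63720807  0.18888078 -0.0119042 ]
grip [0.6339 0.1894 0.1267] [266.7 301.1] [288.5 177. ]
hasp [0.5958 0.3013 0.151 ] [288.9 341. ] [244.1 189. ]
vis1 [0.6779 0.2485 0.1848] [246.7 319.5] [263.3 154.6]
vis2 [0.6586 0.1199 0.1848] [249.4 265.5] [314.  162.7]
can [0.57733952 0.06721617 0.17158866]
```

```bash
cat >> m.py <<'E'
print('---plane fit')
W=[];U=[]
for k,a,b in P:
    z=unit(*k)[2]
    for c,uv in(("scene",a),("top",b)):
        O,d=ray(c,uv);W.append(O+d*(z-O[2])/d[2]);U.append(unit(*k))
W=np.array(W);U=np.array(U);u=U-U.mean(0);w=W-W.mean(0)
yaw=np.arctan2((u[:,0]*w[:,1]-u[:,1]*w[:,0]).sum(),(u[:,:2]*w[:,:2]).sum())
Rz=R.from_euler('z',yaw);o=(W-Rz.apply(U)).mean(0);print("yaw",yaw,"origin",o,"\nres",(W-Rz.apply(U)-o).round(3).tolist())
np.save("pose.npy",[yaw,o[0],o[1]])
E
cat >> h.py <<'E'
def pose():
    yaw,x,y=np.load("pose.npy");return R.from_euler('z',yaw),np.array([x,y,0])
def wp(s,t,n):
    Rz,o=pose();return Rz.apply(unit(s,t,n))+o
def goal(s,t,n,phi=0,tilt=1):
    "delta in tool axes cm/deg from present pose to TCP at (s,t,n); tool x = S turned phi deg about N"
    Rz,_=pose();M=np.c_[S,-T,-N] if tilt else np.c_[[1,0,0],[0,-1,0],[0,0,-1]]
    Rg=Rz*R.from_matrix(M)*R.from_euler('z',-phi,degrees=True)
    ob=robot.get_obs();R0=R.from_quat(ob["tool_rot"])
    print("tcp",ob["position"].round(4),"t",ob["time"],"-> d",(R0.inv().apply(wp(s,t,n)-ob["position"])*100).round(2),"rv",(R0.inv()*Rg).as_rotvec(degrees=True).round(2), "goal",wp(s,t,n).round(3))
def where():
    Rz,o=pose();ob=robot.get_obs();p=Rz.inv().apply(ob["position"]-o)-[0,0,.096]
    print("stn",(np.array([p@S,p@T,p@N])*1000).round(1),"F",ob["ft_force"].round(1),"w",ob["grip_width"],"t",ob["time"],"q",ob["q"].round(2))
E
python3 m.py | sed -n '/plane/,$p'; python3 -c "
from h import *
goal(-10,0,190)
goal(-10,0,190,90)"
```

```text
---plane fit
yaw -0.13956461698031805 origin [ 6.35176674e-01  1.90511524e-01 -2.08166817e-17] 
res [[-0.002, 0.002, -0.0], [-0.002, -0.003, -0.0], [0.002, -0.001, -0.0], [-0.002, -0.002, -0.0], [0.007, 0.009, 0.0], [0.0, -0.004, 0.0], [-0.005, 0.002, 0.0], [0.002, -0.002, 0.0]]
tcp [0.1524 0.6055 0.2407] t 0.1 -> d [-48.06 -29.41  -2.29] rv [-37.7    2.18 169.88] goal [0.547 0.203 0.264]
tcp [0.1524 0.6055 0.2407] t 0.1 -> d [-48.06 -29.41  -2.29] rv [-20.45 -18.21  82.44] goal [0.547 0.203 0.264]
```

```bash
cat >> h.py <<'E'
def plan(wps,k0=0):
    "wps: list of (pos,Rot); prints per call delta from previous"
    ob=robot.get_obs();p,r=ob["position"],R.from_quat(ob["tool_rot"])
    for P,Q in wps:
        print((r.inv().apply(P-p)*100).round(1),(r.inv()*Q).as_rotvec(degrees=True).round(1));p,r=P,Q
def orient(phi=0,tilt=1):
    Rz,_=pose();M=np.c_[S,-T,-N] if tilt else np.c_[[1,0,0],[0,-1,0],[0,0,-1]]
    return Rz*R.from_matrix(M)*R.from_euler('z',-phi,degrees=True)
E
python3 - <<'E'
from h import *
g=wp(-10,0,190)
p0=robot.get_obs()["position"];up=np.array([0,0,.09])
plan([(p0*(1-a)+g*a+u*up,orient(b,c)) for a,u,b,c in[(.28,1,140,0),(.6,1,105,0),(.9,1,70,0),(1,.6,35,0),(1,.3,0,0),(1,0,0,1)]])
E
```

```text
[-13.5  -8.3  -9.6] [-0.1  0.  33.9]
[-18.    0.8  -0.7] [ 0.  0. 35.]
[-13.4  10.3  -0.7] [ 0.  0. 35.]
[-1.7  5.4  3.4] [ 0.  0. 35.]
[0.  0.  2.7] [ 0.  0. 35.]
[0.  0.  2.7] [ 0. 25.  0.]
```

Request:
apply_moves(
  series=[
    [-1, -1, -4, 0, 0, 7, 0.7],
    [-4, -2.5, -7, 0, 0, 14, 0.7],
    [-7.5, -4.5, -9.5, 0, 0, 21, 0.7],
    [-10.5, -6.5, -9.5, 0, 0, 28, 0.7],
    [-13.5, -8.3, -9.5, 0, 0, 34, 0.7],
  ],
)

```text
time: 0.52
position: [0.2646, 0.4921, 0.3388]
tool_rot: [0.41, 0.912, 0.002, 0.001]
ft_force: [0.6, -0.2, -0.7]
grip_width: 0.064
```

Request:
apply_moves(
  series=[
    [-3.6, 0.2, 0, 0, 0, 7, 0.7],
    [-7.2, 0.3, 0, 0, 0, 14, 0.7],
    [-10.8, 0.5, -0.5, 0, 0, 21, 0.7],
    [-14.4, 0.6, -0.5, 0, 0, 28, 0.7],
    [-18, 0.8, -0.7, 0, 0, 35, 0.7],
  ],
)

```text
time: 0.93
position: [0.3898, 0.3622, 0.3432]
tool_rot: [0.666, 0.746, -0.001, -0.0]
ft_force: [0.6, 0.7, -0.3]
grip_width: 0.0607
```

Request:
apply_moves(
  series=[
    [-2.7, 2, 0, 0, 0, 7, 0.7],
    [-5.4, 4, 0, 0, 0, 14, 0.7],
    [-8, 6, 0, 0, 0, 21, 0.7],
    [-10.7, 8, -0.5, 0, 0, 28, 0.7],
    [-13.4, 10.3, -0.7, 0, 0, 35, 0.7],
  ],
)

```text
time: 1.35
position: [0.5079, 0.2417, 0.3504]
tool_rot: [0.859, 0.511, -0.001, -0.0]
ft_force: [0.1, 1.4, 0.5]
grip_width: 0.0609
```

Request:
apply_moves(
  series=[
    [-0.4, 1, 0.7, 0, 0, 7, 0.7],
    [-0.7, 2, 1.4, 0, 0, 14, 0.7],
    [-1, 3, 2, 0, 0, 21, 0.7],
    [-1.3, 4.2, 2.7, 0, 0, 28, 0.7],
    [-1.7, 5.4, 3.4, 0, 0, 35, 0.7],
  ],
)

```text
time: 1.77
position: [0.5473, 0.2022, 0.3157]
tool_rot: [0.973, 0.229, -0.0, -0.0]
ft_force: [-0.8, 0.2, 0.2]
grip_width: 0.0608
```

```bash
python3 - <<'E'
from h import *
where();g=wp(-10,0,190)
plan([(g+[0,0,.025],orient(0,0)),(g,orient(0,1))])
E
```

```text
stn [ 12.6  -0.7 236.6] F [-0.8  0.2  0.2] w 0.060756263067403816 t 1.7667 q [0.16 0.39 1.45 0.   1.3  1.27]
[-0.  -0.1  2.7] [-0.   0.1 34.5]
[0.  0.  2.5] [ 0. 25.  0.]
```

Request:
apply_moves(
  series=[
    [0, 0, 0.5, 0, 0, 7, 0.7],
    [0, 0, 1, 0, 0, 14, 0.7],
    [0, 0, 1.5, 0, 0, 21, 0.7],
    [0, 0, 2, 0, 0, 28, 0.7],
    [0, 0, 2.7, 0, 0, 34.5, 0.7],
  ],
)

```text
time: 2.18
position: [0.5471, 0.2026, 0.2891]
tool_rot: [0.998, -0.07, -0.0, 0.0]
ft_force: [0.6, 0.5, 0.1]
grip_width: 0.0606
```

Request:
apply_moves(
  series=[
    [0, 0, 0.6, 0, 7, 0, 0.7],
    [0, 0, 1.2, 0, 14, 0, 0.7],
    [0, 0, 1.8, 0, 21, 0, 0.7],
    [0, 0, 2.5, 0, 25, 0, 0.7],
    [0, 0, 2.5, 0, 25, 0, 0.7],
  ],
)

```text
time: 2.6
position: [0.5415, 0.2024, 0.261]
tool_rot: [0.975, -0.064, 0.212, 0.016]
ft_force: [-0.5, -0.8, -0.3]
grip_width: 0.061
```

```bash
python3 - <<'E'
from h import *
import cv2
where();cv2.imwrite("pics/w1.png",robot.camera("wrist")[:,:,::-1])
for k in [(15,0,40),(50,0,40),(-20,0,40),(71,65,78),(71,-65,78),(-90,65,0),(-90,-65,0),(-24,105,85),(-24,-17,35)]: print(k,proj("wrist",wp(*k)).round(1))
E
```

```text
stn [-15.8  -1.3 189.4] F [-0.5 -0.8 -0.3] w 0.06100729900716053 t 2.6 q [ 0.24  0.34  1.8  -0.27  0.62  2.13]
(15, 0, 40) [321.7 190.8]
(50, 0, 40) [322.  150.4]
(-20, 0, 40) [321.4 228.5]
(71, 65, 78) [233.1 123.4]
(71, -65, 78) [411.2 124.9]
(-90, 65, 0) [261.9 278.6]
(-90, -65, 0) [380.3 279.5]
(-24, 105, 85) [189.  248.6]
(-24, -17, 35) [339.5 231.2]
```

View pics/w1.png

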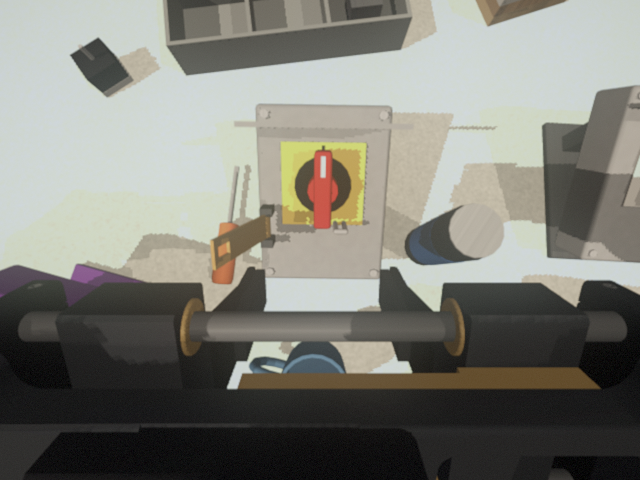

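The image matches the pose: the bar runs (322,150)–(322,228) and the visor edge is at row 125, both where predicted. The hasp is at (270,225)→(213,254). I'll plan the descent onto the handle and check the hasp angle.

```bash
python3 - <<'E'
from h import *
for a in(1.57,1.8,2.0,2.2,2.4,2.6):
    print(a,proj("wrist",wp(-24,55-85*np.cos(a),16+85*np.sin(a))).round(0), proj("wrist",wp(-36,55-85*np.cos(a),16+85*np.sin(a))).round(0))
print("hinge",proj("wrist",wp(-24,55,16)))
plan([(wp(15,0,100),orient()),(wp(15,0,36),orient())])
E
```

```text
1.57 [248. 257.] [249. 271.]
1.8 [223. 255.] [224. 270.]
2.0 [204. 252.] [205. 267.]
2.2 [189. 248.] [191. 262.]
2.4 [179. 244.] [181. 257.]
2.6 [174. 238.] [176. 251.]
hinge [266.13288205 224.9804908 ]
[ 2.8 -0.   9. ] [-0.1  0.3  0.5]
[0.  0.  6.4] [0. 0. 0.]
```

The hasp stands at about 1.9 rad, with its end at t≈82, n≈96. The wide gripper body would sweep over it in a grip-and-twist. So I'll push the bar's upper end sideways with shut fingers, with the jaw axis along the slope.

```bash
python3 - <<'E'
from h import *
plan([(wp(5,-10,180),orient(33)),(wp(25,-20,170),orient(66)),(wp(44,-26,150),orient(90)),(wp(44,-26,39),orient(90)),(wp(44,6,39),orient(90))])
E
```

```text
[1.8 0.9 1. ] [ -0.2   0.3 -32.5]
[1.1 1.9 1. ] [  0.  -0. -33.]
[0.2 2.  2. ] [ -0.   0. -24.]
[ 0.   0.  11.1] [0. 0. 0.]
[ 3.2 -0.  -0. ] [0. 0. 0.]
```

Request:
apply_moves(
  series=[
    [0.4, 0.2, 0.2, 0, 0, -7, 0],
    [0.8, 0.4, 0.4, 0, 0, -14, 0],
    [1.2, 0.6, 0.6, 0, 0, -21, 0],
    [1.5, 0.8, 0.8, 0, 0, -28, 0],
    [1.8, 0.9, 1, -0.2, 0.3, -32.5, 0],
  ],
  newtons=20,
)

```text
time: 3.07
position: [0.569, 0.1906, 0.2644]
tool_rot: [0.952, 0.212, 0.206, 0.077]
ft_force: [0.0, -0.2, 0.7]
grip_width: 0.0356
```

Request:
apply_moves(
  series=[
    [0.2, 0.4, 0.2, 0, 0, -7, 0],
    [0.4, 0.8, 0.4, 0, 0, -14, 0],
    [0.7, 1.2, 0.6, 0, 0, -21, 0],
    [0.9, 1.6, 0.8, 0, 0, -28, 0],
    [1.1, 1.9, 1, 0, 0, -33, 0],
  ],
)

```text
time: 3.48
position: [0.5892, 0.1776, 0.2636]
tool_rot: [0.853, 0.474, 0.176, 0.132]
ft_force: [-0.7, 0.2, -0.6]
grip_width: 0.0039
```

Request:
apply_moves(
  series=[
    [0, 0.5, 0.5, 0, 0, -7, 0],
    [0.1, 1, 1, 0, 0, -14, 0],
    [0.2, 1.5, 1.5, 0, 0, -21, 0],
    [0.2, 2, 2, 0, 0, -24, 0],
    [0.2, 2, 2, 0, 0, -24, 0],
  ],
)

```text
time: 3.9
position: [0.6143, 0.1674, 0.2532]
tool_rot: [0.737, 0.639, 0.145, 0.165]
ft_force: [1.0, -0.3, -0.3]
grip_width: 0.0005
```

```bash
python3 - <<'E'
from h import *
where();plan([(wp(44,-26,70),orient(90)),(wp(44,-26,39),orient(90)),(wp(44,6,39),orient(90))])
E
```

```text
stn [ 50.6 -25.8 149.8] F [ 1.  -0.3 -0.3] w 0.0004758678338640665 t 3.9 q [ 0.15  0.42  1.7  -0.21  0.61  0.44]
[-0.  -0.7  8. ] [ 0.4 -0.  -0.2]
[-0.  -0.   3.1] [0. 0. 0.]
[ 3.2 -0.  -0. ] [0. 0. 0.]
```

Request:
apply_moves(
  series=[
    [0, -0.7, 2, 0, 0, 0, 0],
    [0, -0.7, 4.5, 0, 0, 0, 0],
    [0, -0.7, 7, 0, 0, 0, 0],
    [0, -0.7, 8, 0, 0, 0, 0],
    [0, -0.7, 8, 0, 0, 0, 0],
  ],
)

```text
time: 4.32
position: [0.6393, 0.1637, 0.1749]
tool_rot: [0.738, 0.639, 0.143, 0.164]
ft_force: [-1.2, -0.3, -0.3]
grip_width: 0.0006
```

```bash
python3 - <<'E'
from h import *
import cv2
where();plan([(wp(44,-26,39),orient(90)),(wp(44,6,39),orient(90))])
cv2.imwrite("pics/w2.png",robot.camera("wrist")[:,:,::-1])
E
```

```text
stn [ 40.5 -25.9  68.2] F [-1.2 -0.3 -0.3] w 0.0006375627728480461 t 4.3167 q [ 0.13  0.56  1.71 -0.26  0.46  0.48]
[-0.   0.3  2.9] [ 0.1  0.  -0.3]
[ 3.2 -0.  -0. ] [0. 0. 0.]
```

View pics/w2.png

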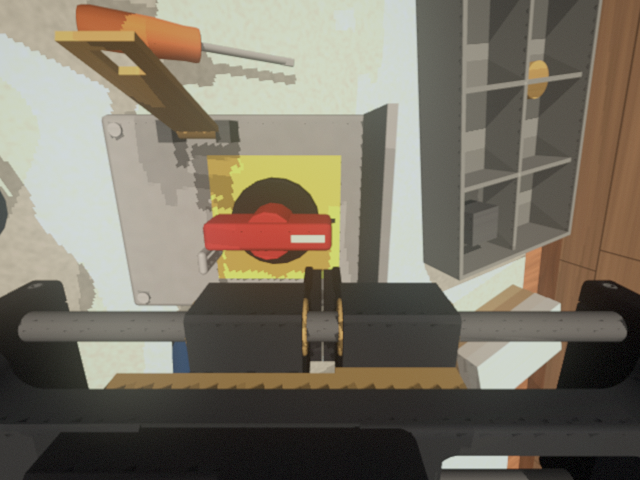

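The shut fingers (column 322) stand beside the bar (204–331, row 232), near its upper end at 331 and clear of the visor (column 375). Next: descend, then push.

Request:
apply_moves(
  series=[
    [0, 0.3, 1.5, 0, 0, 0, 0],
    [0, 0.3, 2.9, 0, 0, 0, 0],
    [0, 0.3, 2.9, 0, 0, 0, 0],
  ],
)

```text
time: 4.62
position: [0.6545, 0.1621, 0.1522]
tool_rot: [0.738, 0.639, 0.144, 0.165]
ft_force: [-1.2, 0.2, -0.4]
grip_width: 0.0004
```

Request:
apply_moves(
  series=[
    [0.5, 0, 0, 0, 0, 0, 0],
    [1, 0, 0, 0, 0, 0, 0],
    [1.4, 0, 0, 0, 0, 0, 0],
    [1.8, 0, 0, 0, 0, 0, 0],
    [1.8, 0, 0, 0, 0, 0, 0],
  ],
)

```text
time: 5.03
position: [0.6567, 0.1815, 0.1533]
tool_rot: [0.737, 0.639, 0.145, 0.165]
ft_force: [0.2, 0.3, 0.0]
grip_width: 0.0001
```

```bash
python3 -c "
from h import *
where();plan([(wp(44,0,39),orient(90)),(wp(44,6,39),orient(90))])"
```

```text
stn [44.7 -5.9 42.4] F [0.2 0.3 0. ] w 8.642262302658373e-05 t 5.0333 q [ 0.16  0.61  1.67 -0.29  0.45  0.54]
[ 0.6 -0.1  0.3] [ 0.4 -0.1 -0.2]
[ 0.6 -0.  -0. ] [0. 0. 0.]
```

Request:
apply_moves(
  series=[
    [0.4, 0, 0.2, 0, 0, 0, 0],
    [0.7, 0, 0.2, 0, 0, 0, 0],
    [1.0, 0, 0.2, 0, 0, 0, 0],
    [1.0, 0, 0.2, 0, 0, 0, 0],
  ],
)

```text
time: 5.37
position: [0.6588, 0.1909, 0.1505]
tool_rot: [0.737, 0.639, 0.145, 0.165]
ft_force: [0.0, -0.3, 0.2]
grip_width: 0.0005
```

```bash
python3 - <<'E'
from h import *
import cv2
where();plan([(wp(44,10,39),orient(90)),(wp(46,-8,39),orient(90)),(wp(46,-8,90),orient(90))])
cv2.imwrite("pics/w3.png",robot.camera("wrist")[:,:,::-1])
E
```

```text
stn [44.2  3.7 39.5] F [ 0.  -0.3  0.2] w 0.0004704922753140581 t 5.3667 q [ 0.17  0.62  1.66 -0.3   0.45  0.56]
[ 0.6 -0.   0.1] [ 0.4 -0.1 -0.2]
[-1.8  0.2 -0. ] [0. 0. 0.]
[ 0.  -0.  -5.1] [0. 0. 0.]
```

View pics/w3.png

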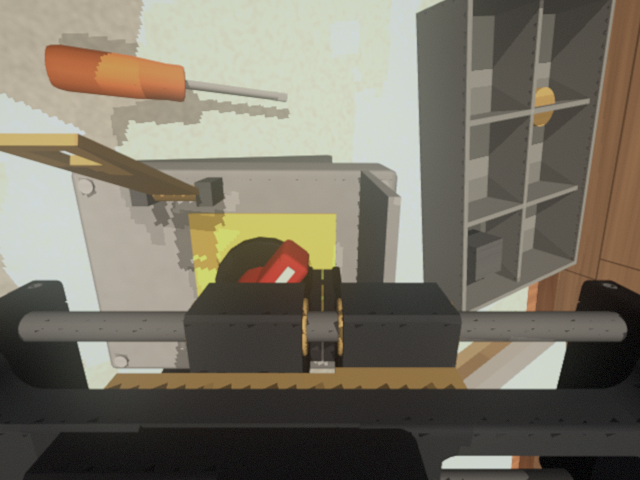

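The bar is at roughly 45° (white mark (275,285)→(293,268)), not yet at its end. I'll push on towards +t.

Request:
apply_moves(
  series=[
    [0.4, 0, 0, 0, 0, 0, 0],
    [0.8, 0, 0, 0, 0, 0, 0],
    [1.2, 0, 0, 0, 0, 0, 0],
    [1.2, 0, 0, 0, 0, 0, 0],
  ],
)

```text
time: 5.75
position: [0.6608, 0.2027, 0.1506]
tool_rot: [0.737, 0.639, 0.145, 0.165]
ft_force: [0.3, 0.4, 0.7]
grip_width: 0.0004
```

```bash
python3 - <<'E'
from h import *
import cv2
where()
cv2.imwrite("pics/w4.png",robot.camera("wrist")[100:340,100:420,::-1])
E
```

```text
stn [44.6 15.7 39.5] F [0.3 0.4 0.7] w 0.0004410006613720223 t 5.75 q [ 0.19  0.63  1.64 -0.31  0.47  0.59]
```

View pics/w4.png

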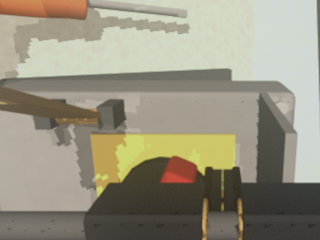

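Request:
apply_moves(
  series=[
    [-0.5, 0.2, -3, 0, 0, 0, 0],
    [-1.5, 0.2, -7, 0, 0, 0, 0],
    [-3, 0, -10, 0, 0, 0, 0],
    [-5, 0, -11, 0, 0, 0, 0],
    [-5, 0, -11, 0, 0, 0, 0],
  ],
)

```text
time: 6.22
position: [0.6064, 0.1571, 0.2532]
tool_rot: [0.737, 0.638, 0.146, 0.167]
ft_force: [0.6, -0.4, -0.2]
grip_width: 0.0006
```

```bash
python3 - <<'E'
from h import *
import cv2
where()
I=robot.camera("wrist")[:,:,::-1]
cv2.imwrite("pics/w5.png",I)
h=cv2.cvtColor(I,cv2.COLOR_BGR2HSV);p=proj("wrist",wp(15,0,40)).astype(int);print(p)
m=(((h[...,0]<6)|(h[...,0]>174))&(h[...,1]>170)&(h[...,2]>60)).astype(np.uint8)
m2=np.zeros_like(m);m2[max(0,p[1]-60):p[1]+60,p[0]-60:p[0]+60]=1;m*=m2
r=cv2.minAreaRect(cv2.findNonZero(m));b=cv2.boxPoints(r)
K=[]
for uv in b:
    O,d=ray("wrist",uv);Rz,_=pose();n=Rz.apply(N);X=O+d*((wp(0,0,40)-O)@n)/(d@n);q=Rz.inv().apply(X-wp(0,0,0));K.append([q@S*1e3,q@T*1e3])
K=np.array(K);print(K.round(1));e=[K[1]-K[0],K[2]-K[1]];e=max(e,key=np.linalg.norm);print("deg from s to t",np.degrees(np.arctan2(e[1],e[0]))%180,np.linalg.norm(e))
E
```

```text
stn [ 44.8 -37.1 152.6] F [ 0.6 -0.4 -0.2] w 0.0005880469039124814 t 6.2167 q [ 0.13  0.4   1.73 -0.21  0.59  0.42]
[282 189]Traceback (most recent call last):
  File "<stdin>", line 9, in <module>
cv2.error: OpenCV(4.12.0) /io/opencv/modules/imgproc/src/convhull.cpp:143: error: (-215:Assertion failed) total >= 0 && (depth == CV_32F || depth == CV_32S) in function 'convexHull'
```

View pics/w5.png

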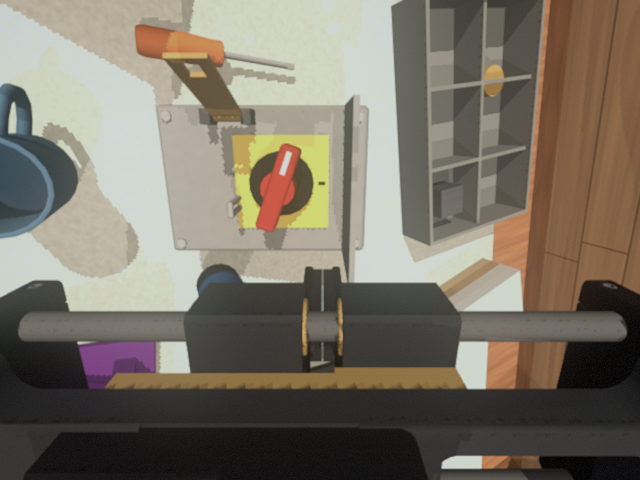

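The bar now runs from (267,228) to (293,146), about 72° to the left of upslope, so the handle is at its off stop. It stayed there with the robot clear. Next is the hasp.

```bash
python3 -c "
from h import *
for a in(1.7,1.8,1.9,2,2.1,2.2):
    print(a,proj('wrist',wp(-24,55-85*np.cos(a),16+85*np.sin(a))).round(0))
plan([(wp(-24,128,152),orient(90)),(wp(-24,128,66),orient(90)),(wp(-24,60,66),orient(90)),(wp(-24,10,66),orient(90))])"
```

```text
1.7 [193.  87.]
1.8 [192.  71.]
1.9 [192.  55.]
2 [192.  40.]
2.1 [193.  26.]
2.2 [195.  14.]
[16.4 -6.9 -0.1] [ 0.5 -0.  -0.3]
[ 0.  -0.   8.6] [0. 0. 0.]
[-6.8  0.   0. ] [0. 0. 0.]
[-5. -0. -0.] [0. 0. 0.]
```

Request:
apply_moves(
  series=[
    [3.5, -1.4, 0, 0, 0, 0, 0],
    [7, -2.8, 0, 0, 0, 0, 0],
    [10.5, -4.2, 0, 0, 0, 0, 0],
    [14, -5.6, 0, 0, 0, 0, 0],
    [16.5, -7, 0, 0, 0, 0, 0],
  ],
)

```text
time: 6.68
position: [0.5674, 0.3344, 0.2187]
tool_rot: [0.737, 0.639, 0.145, 0.165]
ft_force: [0.2, -0.2, -0.2]
grip_width: 0.0003
```

```bash
python3 -c "
from h import *
where();plan([(wp(-24,128,66),orient(90)),(wp(-24,60,66),orient(90))])"
```

```text
stn [-27.1 133.1 148.1] F [ 0.2 -0.2 -0.2] w 0.0003402955080534601 t 6.6833 q [ 0.47  0.51  1.63 -0.4   0.67  0.89]
[-0.5  0.3  8.2] [ 0.3 -0.1 -0.1]
[-6.8  0.   0. ] [0. 0. 0.]
```

Request:
apply_moves(
  series=[
    [-0.5, 0.3, 3, 0, 0, 0, 0],
    [-0.5, 0.3, 6, 0, 0, 0, 0],
    [-0.5, 0.3, 8.2, 0, 0, 0, 0],
    [-0.5, 0.3, 8.2, 0, 0, 0, 0],
  ],
)

```text
time: 7.02
position: [0.603, 0.3202, 0.1409]
tool_rot: [0.738, 0.64, 0.14, 0.164]
ft_force: [-0.4, -0.2, 0.0]
grip_width: 0.0002
```

Request:
apply_moves(
  series=[
    [-2, 0, 0, 0, 0, 0, 0],
    [-3.5, 0, 0, 0, 0, 0, 0],
    [-5, 0, 0, 0, 0, 0, 0],
    [-6.5, 0, 0, 0, 0, 0, 0],
    [-7, 0, 0, 0, 0, 0, 0],
  ],
)

```text
time: 7.43
position: [0.5941, 0.2502, 0.1476]
tool_rot: [0.738, 0.639, 0.145, 0.165]
ft_force: [-0.6, 1.8, 0.4]
grip_width: 0.0003
```

```bash
python3 -c "
from h import *
where();plan([(wp(-24,35,66),orient(90)),(wp(-24,10,66),orient(90)),(wp(-24,10,40),orient(90))])"
```

```text
stn [-22.6  53.4  67.5] F [-0.6  1.8  0.4] w 0.0003421125789467212 t 7.4333 q [ 0.31  0.6   1.75 -0.45  0.44  0.83]
[-1.8 -0.1  0.1] [ 0.3 -0.  -0.2]
[-2.5 -0.  -0. ] [0. 0. 0.]
[0.  0.  2.6] [0. 0. 0.]
```

Request:
apply_moves(
  series=[
    [-1.2, -0.1, 0, 0, 0, 0, 0],
    [-2.2, -0.1, 0, 0, 0, 0, 0],
    [-3.3, -0.1, 0, 0, 0, 0, 0],
    [-4.2, -0.1, 0, 0, 0, 0, 0],
    [-4.2, -0.1, 0.6, 0, 0, 0, 0],
  ],
)

```text
time: 7.85
position: [0.5894, 0.2078, 0.1418]
tool_rot: [0.738, 0.638, 0.144, 0.165]
ft_force: [-0.9, 0.6, 0.6]
grip_width: 0.0004
```

Request:
apply_moves(
  series=[
    [0, 0, 0.7, 0, 0, 0, 0],
    [0, 0, 1.3, 0, 0, 0, 0],
    [0, 0, 1.6, 0, 0, 0, 0],
    [0, 0, 1.6, 0, 0, 0, 0],
  ],
)

```text
time: 8.18
position: [0.597, 0.209, 0.1255]
tool_rot: [0.737, 0.639, 0.144, 0.165]
ft_force: [0.2, -0.4, -0.5]
grip_width: 0.0003
```

```bash
python3 -c "
from h import *
where();plan([(wp(-24,10,37),orient(90))])"
```

```text
stn [-24.1  13.   43.9] F [ 0.2 -0.4 -0.5] w 0.0002576824240347171 t 8.1833 q [ 0.23  0.62  1.8  -0.47  0.35  0.79]
[-0.3  0.   0.7] [ 0.3 -0.  -0.2]
```

Request:
apply_moves(
  series=[
    [0, 0, 0.3, 0, 0, 0, 0],
    [0, 0, 0.5, 0, 0, 0, 0],
    [0, 0, 0.6, 0, 0, 0, 0],
    [0, 0, 0.6, 0, 0, 0, 0],
  ],
)

```text
time: 8.52
position: [0.5994, 0.2087, 0.1212]
tool_rot: [0.737, 0.639, 0.144, 0.165]
ft_force: [0.3, -0.1, 1.4]
grip_width: 0.0006
```

Request:
apply_moves(
  series=[
    [0, 0, 0.1, 0, 0, 0, 0],
    [0, 0, 0.1, 0, 0, 0, 0],
    [0, 0, 0.2, 0, 0, 0, 0],
    [0, 0, 0.2, 0, 0, 0, 0],
  ],
)

```text
time: 8.85
position: [0.5997, 0.2087, 0.1209]
tool_rot: [0.737, 0.639, 0.145, 0.165]
ft_force: [-4.9, 1.1, 9.8]
grip_width: 0.0001
```

```bash
python3 -c "
from h import *
where()"
```

```text
stn [-23.6  13.1  38.5] F [-4.9  1.1  9.8] w 9.558858762331499e-05 t 8.85 q [ 0.23  0.63  1.8  -0.48  0.34  0.8 ]
```

The force rose steeply to 11 N with the tip at n≈19.5 mm, so the strip is against its stop. I'll retreat clear and look.

Request:
apply_moves(
  series=[
    [0, 0, -2, 0, 0, 0, 0],
    [0, 0, -5, 0, 0, 0, 0],
    [-1, 0, -8, 0, 0, 0, 0],
    [-3, 0, -11, 0, 0, 0, 0],
    [-6, 0, -13, 0, 0, 0, 0],
  ],
)

```text
time: 9.27
position: [0.5369, 0.1581, 0.2397]
tool_rot: [0.736, 0.64, 0.147, 0.166]
ft_force: [-0.0, -0.9, 0.3]
grip_width: 0.0006
```

Request:
apply_moves(
  series=[
    [-1, 0, -1, 0, 0, 0, 0],
    [-1, 0, -1, 0, 0, 0, 0],
  ],
)

```text
time: 9.43
position: [0.5306, 0.146, 0.2486]
tool_rot: [0.738, 0.638, 0.146, 0.166]
ft_force: [1.1, 0.3, -0.5]
grip_width: 0.0002
```

```bash
python3 - <<'E'
from h import *
import cv2
where()
I=robot.camera("wrist")[:,:,::-1];T_=robot.camera("top")[:,:,::-1];Sc=robot.camera("scene")[:,:,::-1]
print([proj("wrist",wp(-24,55-85*np.cos(a),17+85*np.sin(a))).round(0) for a in (0,.1,.2,.4)],proj("wrist",wp(15,0,40)))
a=cv2.resize(I[60:300,100:420],(800,600),interpolation=cv2.INTER_CUBIC);cv2.imwrite("pics/w6.png",a)
b=cv2.resize(Sc[140:400,190:410],(400,472));c=cv2.resize(T_[120:300,200:480],(400,257));c=cv2.copyMakeBorder(c,0,215,0,0,cv2.BORDER_CONSTANT)
cv2.imwrite("pics/f.png",np.hstack([b,c]))
E
```

```text
stn [-23.8 -58.7 179.4] F [ 1.1  0.3 -0.5] w 0.0001894288976397188 t 9.4333 q [ 0.12  0.31  1.9  -0.23  0.5   0.45]
[array([321., 191.]), array([321., 192.]), array([321., 192.]), array([321., 190.])] [368.14880559 159.32590236]
```

View pics/w6.png

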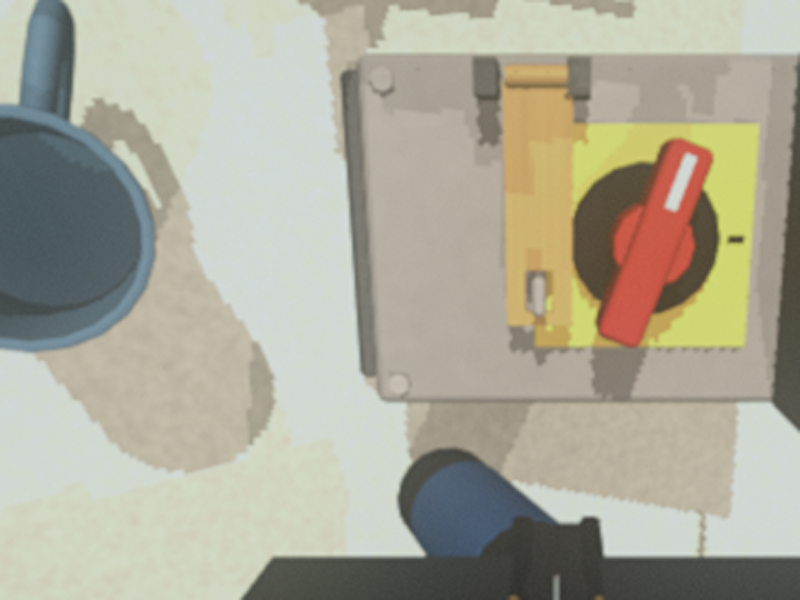

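View pics/f.png

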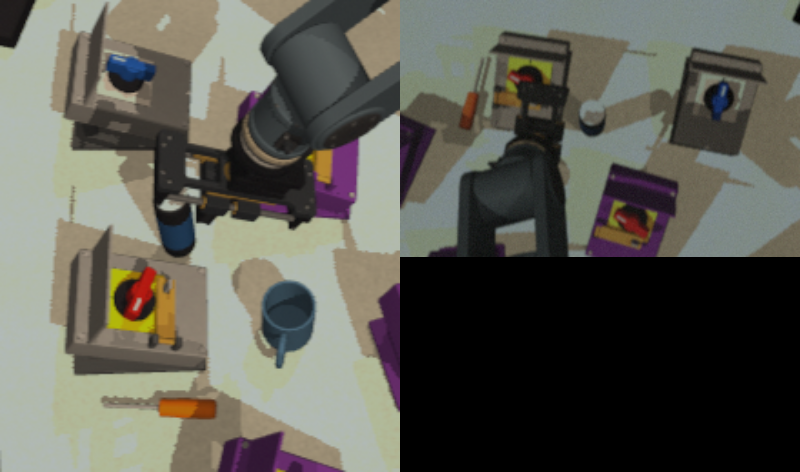

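The strip lies flat with the staple through its slot (crop (538,292)). The handle bar is about 71° left (off). The blue handle still points up, and the can, mug and screwdriver stand where they were. The gripper is clear, so I'll hand in.

```bash
python3 -c "
from rig import robot
print(robot.hand_in())"
```

```text
the job is handed in; nothing more can be done
None
```

I turned the red isolator from on to off first, then swung the brass hasp closed over its staple. The job was handed in at about 9.6 s of the 46 s allowed.

- **Red isolator:** I pushed the bar's upper end sideways with shut fingers rather than gripping it. The wide gripper body would have swept over the open hasp. With the robot clear, the bar stood about 71–72° to the left of upslope; off is 70°.
- **Hasp:** It stood at about 1.9 rad at the start, not the 2.2 rad given for fully open. I swung it over and pressed it down until the force rose steeply to about 11 N, with the fingertip 19.5 mm out of the face. The strip's top should be at about 17.5 mm; I put the 2 mm down to calibration. The last wrist picture shows it lying flat with the staple through its slot.
- **Bystanders:** In the last pictures the blue handle is still on, and the can, mug and screwdriver look undisturbed. I judged that by eye and did not measure it.
- **Checks that failed or disagreed:** One triangulated face corner was about 3 cm too low, so I refitted the pose on known heights; the wrist view then agreed. A colour-mask script for the handle angle failed, so I read that angle from the picture.

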